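Weigh two record weights and fit the heavier one on the turntable

TASK

The two steel record weights look alike: set them gently on opposite pans of the balance and let go of both, to see which one sinks. Then put the heavier one over the turntable's spindle, fully down and flat on the record, and leave the lighter one on its pan. The sprung platter hangs a few millimetres off the middle of its deck, so feel for the spindle with light pressure, do not drop or press anything hard, and leave the tumbler, dispenser and remote alone.

Things in the scene. Friction and masses are not known exactly. Their poses are not given: they have to be found in the camera images.
- weight_one: stainless steel record weight, a plain cylinder 44 mm in diameter and 46 mm tall with black ring lines, standing upright; origin at the centre of its underside, z up. A square bore 10 mm wide and 16 mm deep runs up from the middle of the underside. The two look alike; a sealed core with 1 to 2 mm of play makes one about 0.23 kg, the other about 0.145 kg; which is which is drawn afresh each time.
- weight_two: stainless steel record weight, a plain cylinder 44 mm in diameter and 46 mm tall with black ring lines, standing upright; origin at the centre of its underside, z up. A square bore 10 mm wide and 16 mm deep runs up from the middle of the underside. The two look alike; a sealed core with 1 to 2 mm of play makes one about 0.23 kg, the other about 0.145 kg; which is which is drawn afresh each time.
- balance: grey equal-arm balance, fixed; base 90 (x) by 250 (y) by 12 mm; origin at the centre of its underside, y along the beam. Round steel pans, 80 mm wide with a rim 3 mm high, stand 95 mm either side of the middle (left at +y, right at -y), floors 60 mm above the cabinet top when level. The pans stay horizontal; one sinks as the other rises. A red pointer hangs from the beam's middle.
- pan_left_floor (a point): centre of the left pan's floor (upper surface); moves with the pan.
- pan_right_floor (a point): centre of the right pan's floor (upper surface); moves with the pan.
- pan_left (a joint): how far the left pan has sunk below level, in m: 0 level (empty), +0.010 fully down on its stop, -0.010 fully up. The right pan does the opposite. A single weight sends its pan fully down; with both on, the heavier one's pan goes fully down within half a second.
- turntable: wooden turntable deck, fixed, 340 (x) by 400 (y) by 72 mm; origin at the centre of its underside. Its platter, 294 mm wide, carries a black record 300 mm wide with an orange label; record top 106 mm above the cabinet top. A tone arm is parked along x, 155 mm to the -y side of the deck's centre, top about 115 mm high. A steel spindle stands in the middle of the label.
- platter_middle (a point): nominal spindle place, at the record's top surface, axes as the turntable's. The spindle (7 mm diameter, tip slightly chamfered, 12 mm above the record) truly stands 5 to 7 mm from here, direction unknown: platter, record and spindle hang off centre together and stay so. Pressed, the platter does not give below 4 N, then sinks 1 mm per further 0.6 N to a hard stop 10 mm down.
- tumbler: glass tumbler, 72 mm wide, 95 mm tall, standing on a bamboo coaster 96 mm wide and 8 mm thick; origin at the centre of its underside. Leave alone.
- dispenser: white plastic push dispenser of adapters, 60 by 60 by 110 mm; origin at the centre of its underside. Leave alone.
- remote: wooden remote with a silicone button, 150 (x) by 42 (y) by 22 mm, lying flat; origin at the centre of its underside. Leave alone.
Mind the look-alikes: they are no part of the job. Leave any purple or turquoise look-alike of the weight_two alone. Leave any brown look-alike of the weight_one alone.

How it is judged:
By the outcome, as a careful person would: the job done as asked, in the order asked, and still so for the second after the job is handed in, with the robot touching nothing.
It also fails if it takes over 72 s, if anything falls off the work surface, if the arm or the gripper's body presses on something with over 40 N, if the wrist force passes 120 N, or if a joint passes its speed limit or range.

ROBOT

A 6-joint arm with a two-finger parallel gripper is mounted at the origin on the work surface. World frame = base frame: x ahead of the robot, y to its left, z up, the work surface at z = 0. Lengths are in m, angles in rad, forces in N, time in s.
With the tool pointing down it reaches from about 0.375 to 0.9 m from the base axis. Payload 3.1 kg.
Tool frame: the origin (TCP) lies midway between the tips of the shut fingers; the grasp point (between the pads) lies 19 mm behind it; x points along the fingers, z is the direction in which the jaws open and shut, and the axes are right-handed (so a half turn about x gives the same grasp; the last joint's range is limited). The gripper opens to 85 mm and grips with 20 to 120 N. Pads are 22 mm wide; open, the fingers measure 114 mm over their backs; the gripper's body (76 mm by 85 mm) begins 54 mm behind the grasp point. The pads swing forward as they close: fully open they stand 13 mm farther back than shut.
Start: joints at [0.964, 0.527, 1.433, -0, 1.181, -0.178], TCP at [0.26, 0.568, 0.231] pointing down, gripper open.
Joint ranges: [-3.08, 3.08], [-0.75, 2.2], [0.22, 2.44], [-1.43, 4.57], [0, 2.65], [-2.85, 2.85]. Speed limits (rad/s): [2.79, 2.79, 3.14, 3.14, 3.14, 3.14].

INTERFACE

Orientations are given as a unit quaternion [x, y, z, w].
In Python, from station import telemetry, optics, manip gives the robot as it stands.
- The arm moves only by the tool step_arm, never from a script. Its argument "commands" is a list of rows, each a list of 4 numbers: the shift along the tool's x, y, z in m, then the turn about the tool's x in rad. A call has 1 to 8 rows; each row is the pose to reach, as a shift and turn from the pose measured when the call began, along the tool's axes at that moment; what a row does not reach only later rows make up. A row lasts 1/12 s, in which the tool goes at most 41.7 mm and 7.16 degrees, less where a joint would pass 70% of its speed; a pose out of reach is approached as far as the arm can. A call with a gripper value outside its range is refused whole. "jaw" is the finger opening in m, from 0 to 0.0854, set as the call begins (left out, the last holds). The fingers move at their own pace and stop on an object; "grip_force" is the grip in N (left out, the last holds). Time passes only in rows, so rows that repeat a pose let the fingers close. It gives the time, the measured TCP pose, the force and the opening at its end, in the units of the state.
- telemetry.sense(): the state, without advancing time (a new reading comes with each control period).
- optics.snapshot(name): name is "side" or "top"; returns the picture (480x640x3 uint8, red, green, blue); there is no depth.
- optics.camera_params(name): a dict with "mtx" (3x3 intrinsics, pixels), "k1" (the pictures are not rectified: a ray, as slopes to the right and down, at radius r is drawn at 1 + k1 r^2 times it, then the intrinsics apply), "origin" and "attitude" of the camera in the world. Camera axes: x right, y down, z forward; pixel columns grow to the right and rows downward; lengths in m; the calibration is good to about 2 mm. A picture is of the moment at which its call begins. camera_params takes no time and is no camera call.
- manip.sign_off(): hands the job in, once; it reports no verdict.
The state is a dict: "t": time; "q": joint angles; "qd": joint speeds; "tau": joint torques, N m; "tcp_pos": TCP position; "tool_rot": TCP orientation; "force": force on the tool from outside, world axes, zero at the start; "ft_torque": the same for the moment, N m; "finger_gap": opening from 0.0 (shut) to 1.0 (fully open).
Only numpy, scipy, OpenCV 4.12 (cv2) and the standard library are available. Lean on these libraries where they do the work, as an engineer would, in place of code of your own. Each camera call takes 0.05 s, during which the arm holds its last target.

## Working session

There is one attempt and no reset: what is moved stays moved. The work goes in short steps, Python scripts to look and compute and a tool call to move; the robot and the scene stay as the last step left them, time stands still between calls to the robot, and variables do not carry over. Pictures are saved under pics/ and viewed, and the job is handed in when it is done.

Besides the shell and the picture viewer there is one more tool, called after "Request:" as name(argument=value, ...) on one line, values as JSON. step_arm: Moves the arm, as the interface text tells. Its arguments: {"type":"object","properties":{"commands":{"type":"array","items":{"type":"array","items":{"type":"number"}}},"jaw":{"type":"number"},"grip_force":{"type":"number"}},"required":["commands"]}

```bash
ls; mkdir -p pics; python3 - <<'E'
from station import telemetry, optics, manip
import cv2
print(telemetry.sense())
for n in("side","top"):
    print(n,optics.camera_params(n)); cv2.imwrite(f"pics/{n}0.png",optics.snapshot(n)[:,:,::-1])
E
```

```text
pics
{'t': 0.0, 'q': array([ 9.63507015e-01,  5.28456869e-01,  1.43392313e+00, -4.17854723e-06,
        1.18139148e+00, -1.78485432e-01]), 'qd': array([-0.00139821,  0.00064234,  0.00183438, -0.00011089, -0.00039482,
       -0.00144429]), 'tau': array([ 1.13739486e-04, -4.42345655e+01, -1.78030086e+01, -2.77427080e-04,
        8.60455271e-03,  4.12480460e-06]), 'tcp_pos': array([0.25941025, 0.56782556, 0.23033271]), 'tool_rot': array([-0.38246653,  0.59564403,  0.38187468,  0.59422157]), 'force': array([ 0.10954899, -0.05917892, -0.46119501]), 'ft_torque': array([ 0.0263893 , -0.0517518 ,  0.03338761]), 'finger_gap': 1.0009246977008872}
side {'mtx': array([[459.44272001,   0.        , 307.25209309],
       [  0.        , 459.44272001, 255.53834261],
       [  0.        ,   0.        ,   1.        ]]), 'k1': -0.029154403270496693, 'origin': array([ 0.25693114, -0.63876758,  0.71156408]), 'attitude': array([ 0.88126636, -0.1781981 ,  0.08722546, -0.42896009])}
top {'mtx': array([[566.09031203,   0.        , 321.86971442],
       [  0.        , 566.09031203, 236.03344111],
       [  0.        ,   0.        ,   1.        ]]), 'k1': -0.034218191361523695, 'origin': array([0.45905828, 0.08687262, 1.23254712]), 'attitude': array([ 0.71170142, -0.7008112 ,  0.03828746, -0.02964488])}
```

View pics/top0.png

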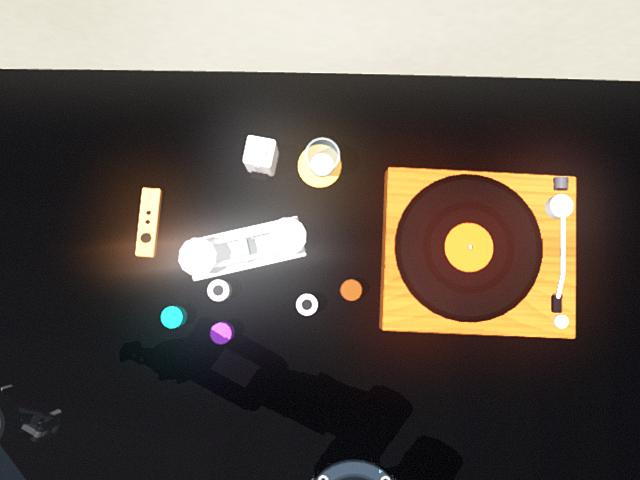

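View pics/side0.png

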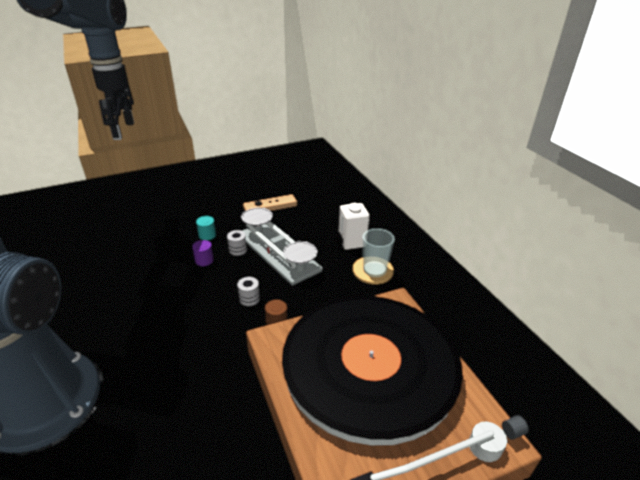

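The top view shows the weights at (218,290) and (307,304), the pans at (197,256) and (290,236), and the spindle near (471,247). The teal, purple and brown cylinders are look-alikes.

```bash
cat > h.py <<'E'
from station import telemetry, optics, manip
import numpy as np, cv2
from scipy.spatial.transform import Rotation as R
P={n:optics.camera_params(n) for n in("side","top")}
def ray(n,uv):
    p=P[n];K=p['mtx'];d=np.array([(uv[0]-K[0,2])/K[0,0],(uv[1]-K[1,2])/K[1,1]])
    s=d.copy()
    for _ in range(20): s=d/(1+p['k1']*(s@s))
    v=R.from_quat(p['attitude']).apply([s[0],s[1],1]); return p['origin'],v
def plane(n,uv,z):
    o,v=ray(n,uv); return o+v*(z-o[2])/v[2]
def proj(n,X):
    p=P[n];c=R.from_quat(p['attitude']).inv().apply(np.array(X)-p['origin']);s=c[:2]/c[2]
    s=s*(1+p['k1']*(s@s)); return s*p['mtx'][0,0]+p['mtx'][:2,2]
def tri(a,b):
    (o1,v1),(o2,v2)=ray("top",a),ray("side",b)
    A=np.stack([v1,-v2],1);t=np.linalg.lstsq(A,o2-o1,rcond=None)[0]
    x,y=o1+t[0]*v1,o2+t[1]*v2; return (x+y)/2,np.linalg.norm(x-y)
def tool():
    s=telemetry.sense(); return s,R.from_quat(s['tool_rot'])
def to(X):  # shift in tool axes to world pos X
    s,r=tool(); return r.inv().apply(np.array(X)-s['tcp_pos'])
E
python3 - <<'E'
from h import *
s,r=tool(); print(r.as_matrix().round(3))
t=cv2.imread("pics/top0.png"); sd=cv2.imread("pics/side0.png")
a=cv2.resize(t[200:350,130:380],None,fx=3.2,fy=3.2,interpolation=cv2.INTER_CUBIC);cv2.imwrite("pics/t1.png",a)
b=cv2.resize(sd[190:340,180:340],None,fx=4,fy=4,interpolation=cv2.INTER_CUBIC);cv2.imwrite("pics/s1.png",b)
for n in ((218,290),(307,304)): print(plane("top",n,.046))
for n in ((197,256),(290,236)): print(plane("top",n,.062))
print(plane("top",(471,247),.118), tri((471,247),(372,353)))
E
```

```text
[[-0.001 -0.909  0.416]
 [-0.002  0.416  0.909]
 [-1.     0.    -0.002]]
[0.45706713 0.28807242 0.046     ]
[0.43090619 0.10205791 0.046     ]
[0.52639549 0.33100352 0.062     ]
[0.57102644 0.13955268 0.062     ]
[ 0.54948842 -0.22245139  0.118     ] (array([ 0.54944138, -0.22255885,  0.11745967]), np.float64(0.00019725684837590174))
```

View pics/t1.png

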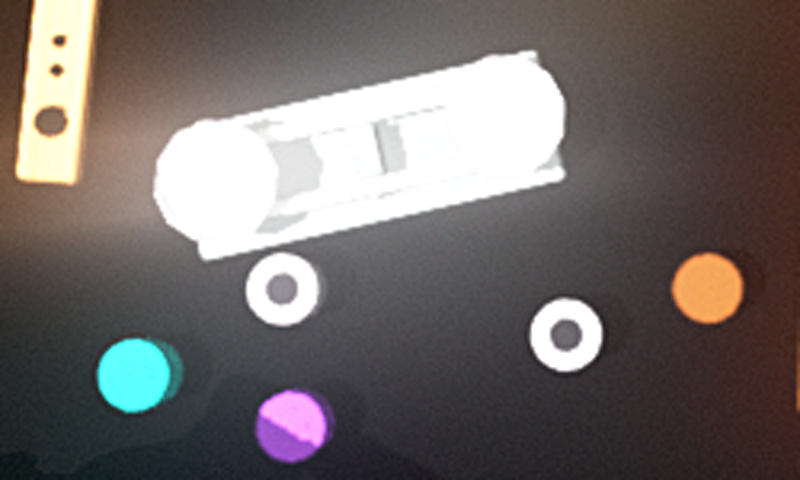

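View pics/s1.png

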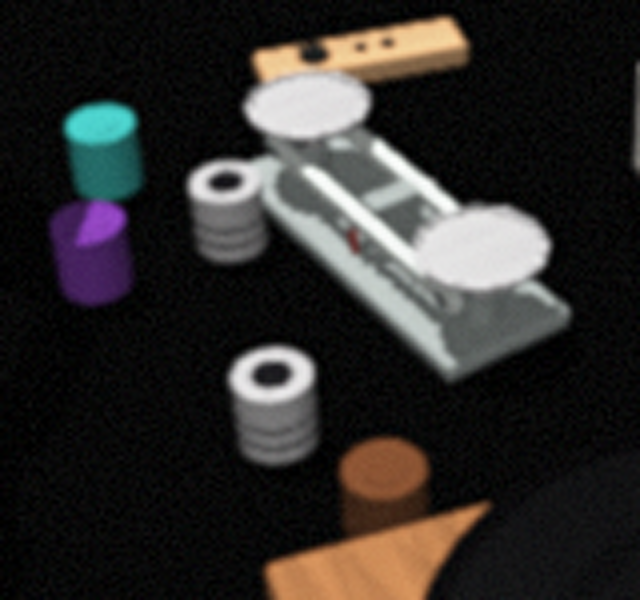

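```bash
python3 - <<'E'
from h import *
t=cv2.imread("pics/top0.png"); sd=cv2.imread("pics/side0.png")
def rings(im,roi,th):
    x,y,w,h=roi; g=im[y:y+h,x:x+w].min(2)
    m=(g>th).astype(np.uint8); c,_=cv2.findContours(m,cv2.RETR_EXTERNAL,cv2.CHAIN_APPROX_NONE)
    c=max(c,key=cv2.contourArea); e=cv2.fitEllipse(c); return (e[0][0]+x,e[0][1]+y),e[1]
for roi in((200,278,36,26),(292,288,30,34)):
    for th in(150,200): 
        c,ax=rings(t,roi,th); print('w',c,ax,plane("top",c,.046))
# pans in side view, dark background
for roi in((238,206,40,24),(282,238,40,26)):
    x,y,w,h=roi
    for th in (190,205): 
        c,ax=rings(sd,roi,th); print('pan side',c,ax,plane("side",c,.063))
# spindle + label
hsv=cv2.cvtColor(t,cv2.COLOR_BGR2HSV)
m=cv2.inRange(hsv[215:280,440:500],(8,120,150),(35,255,255)); c=max(cv2.findContours(m,0,1)[0],key=cv2.contourArea);e=cv2.fitEllipse(c);print('label',e,plane("top",(e[0][0]+440,e[0][1]+215),.106))
hs=cv2.cvtColor(sd,cv2.COLOR_BGR2HSV)
m=cv2.inRange(hs[325:390,335:410],(3,120,120),(25,255,255)); c=max(cv2.findContours(m,0,1)[0],key=cv2.contourArea);e=cv2.fitEllipse(c);print('label s',e,plane("side",(e[0][0]+335,e[0][1]+325),.106))
m=(t[195:310,390:550].max(2)<70).astype(np.uint8);c=max(cv2.findContours(m,0,1)[0],key=cv2.contourArea);c=cv2.convexHull(c);e=cv2.fitEllipse(c);print('record',e,plane("top",(e[0][0]+390,e[0][1]+195),.106))
cv2.imwrite("pics/sp.png",np.hstack([cv2.resize(t[232:262,456:486],(390,390),interpolation=cv2.INTER_CUBIC),cv2.resize(sd[338:368,357:387],(390,390),interpolation=cv2.INTER_CUBIC)]))
E
```

```text
w (217.84824562072754, 289.92412090301514) (21.90413475036621, 22.377073287963867) [0.45721959 0.28839368 0.046     ]
w (217.77942085266113, 289.8273458480835) (21.231081008911133, 21.626466751098633) [0.4574182  0.28854343 0.046     ]
w (306.4207305908203, 304.1920051574707) (21.394723892211914, 21.818111419677734) [0.43049108 0.10325684 0.046     ]
w (306.44791412353516, 304.28591537475586) (21.045705795288086, 21.27713394165039) [0.43029757 0.10319692 0.046     ]
pan side (256.58538246154785, 215.99089431762695) (14.041669845581055, 28.074176788330078) [0.52337268 0.32609    0.063     ]
pan side (256.42833709716797, 216.01541805267334) (13.632711410522461, 26.710060119628906) [0.52296477 0.3261373  0.063     ]
pan side (297.59168434143066, 250.83272457122803) (20.517786026000977, 34.78840637207031) [0.56558691 0.14856375 0.063     ]
pan side (297.55230712890625, 250.83008670806885) (20.00620460510254, 33.83814239501953) [0.5655065  0.14860849 0.063     ]
label ((28.5258846282959, 31.94671058654785), (48.167266845703125, 49.42629623413086), 145.42965698242188) [ 0.55049202 -0.22077643  0.106     ]
label s ((35.76458740234375, 31.98392105102539), (45.68232727050781, 59.512908935546875), 101.66077423095703) [ 0.54891228 -0.22117499  0.106     ]
record ((129.2770233154297, 98.06292724609375), (11.09534740447998, 41.983177185058594), 40.32108688354492) [ 0.45963066 -0.32224178  0.106     ]
```

View pics/sp.png

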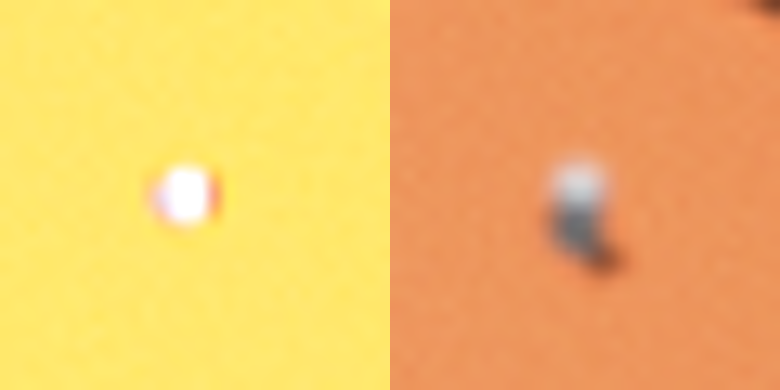

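```bash
python3 - <<'E'
from h import *
for a in((469.9,246.5),):print(plane("top",a,.118),plane("side",(371,351.3),.118),tri(a,(371,351.3)))
for a,b in (((197.3,256),(256.6,215.6)),((287,236.3),(300.1,251.5))):
    p=tri(a,b);print(plane("top",a,.063),plane("side",b,.063),p)
L,Rr=plane("top",(197.3,256),.063),plane("top",(287,236.3),.063);d=L-Rr;print(np.linalg.norm(d),np.degrees(np.arctan2(d[1],d[0])))
print(to([.457,.288,.2]),to([.457,.288,.012]))
E
```

```text
[ 0.55045047 -0.22025905  0.118     ] [ 0.54931547 -0.21909935  0.118     ] (array([ 0.54971737, -0.21975919,  0.11867041]), np.float64(0.0014702525187919415))
[0.52634796 0.33017479 0.063     ] [0.52397355 0.32782763 0.063     ] (array([0.52567129, 0.33084889, 0.06082424]), np.float64(0.001663758069458997))
[0.57020595 0.1457144  0.063     ] [0.56999014 0.14395769 0.063     ] (array([0.57051046, 0.14573143, 0.06156356]), np.float64(0.0003527183860814153))
0.18960263505451277 103.37452096219577
[ 0.03064651 -0.29603529 -0.17237368] [ 0.21864614 -0.29609964 -0.17200462]
```

Request:
step_arm(commands=[[0.004,-0.037,-0.022,-0.083],[0.008,-0.074,-0.043,-0.165],[0.012,-0.111,-0.065,-0.248],[0.016,-0.148,-0.086,-0.33],[0.02,-0.185,-0.108,-0.413],[0.024,-0.222,-0.13,-0.495],[0.028,-0.26,-0.151,-0.578],[0.031,-0.296,-0.172,-0.66]], jaw=0.065)

```text
t: 0.77
tcp_pos: [0.4514, 0.2952, 0.1999]
tool_rot: [-0.555, 0.439, 0.555, 0.437]
force: [0.1, 0.1, -0.6]
finger_gap: 0.761
```

```bash
python3 - <<'E'
from h import *
s,r=tool();print(s['t'],s['tcp_pos'],s['force'],s['finger_gap'],r.as_matrix().round(3));print(to([.4573,.2884,.2]))
E
```

```text
0.7667 [0.45141389 0.29523312 0.19994878] [ 0.14523732  0.08403953 -0.58351128] 0.760654594548535 [[-0.002 -0.972 -0.233]
 [-0.002 -0.233  0.972]
 [-1.     0.002 -0.001]]
[-5.00124401e-05 -4.13001057e-03 -8.01753533e-03]
```

Request:
step_arm(commands=[[0.0,-0.004,-0.008,0],[0.03,-0.004,-0.008,0],[0.06,-0.004,-0.008,0],[0.09,-0.004,-0.008,0],[0.115,-0.004,-0.008,0],[0.125,-0.004,-0.008,0],[0.125,-0.004,-0.008,0]])

```text
t: 1.35
tcp_pos: [0.4549, 0.2877, 0.0725]
tool_rot: [-0.554, 0.441, 0.556, 0.435]
force: [0.3, -0.2, -0.1]
finger_gap: 0.762
```

```bash
python3 - <<'E'
from h import *
s,r=tool();print(s['t'],s['tcp_pos'],s['force'],s['finger_gap']);print(to([.4573,.2884,.012]))
t=optics.snapshot("top");sd=optics.snapshot("side")
cv2.imwrite("pics/a1.png",np.hstack([cv2.resize(t[230:350,150:290],(420,360)),cv2.resize(sd[180:300,180:320],(380,360))])[:,:,::-1])
E
```

```text
1.35 [0.45485956 0.28766331 0.07250956] [ 0.30217811 -0.20627808 -0.09417942] 0.7620334684791514
[ 0.06048552 -0.00305523  0.00026954]
```

View pics/a1.png

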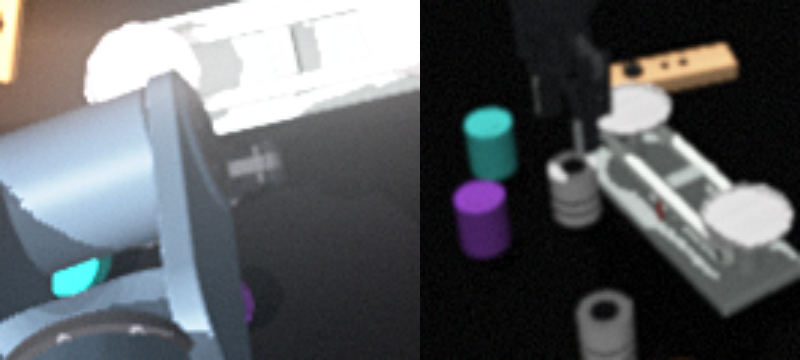

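Request:
step_arm(commands=[[0.0,-0.003,0,0],[0.015,-0.003,0,0],[0.03,-0.003,0,0],[0.045,-0.003,0,0],[0.055,-0.003,0,0],[0.06,-0.003,0,0],[0.06,-0.003,0,0],[0.06,-0.003,0,0]])

```text
t: 2.12
tcp_pos: [0.4605, 0.2894, 0.0159]
tool_rot: [0.555, -0.438, -0.555, -0.437]
force: [0.6, -1.0, -0.5]
finger_gap: 0.763
```

Request:
step_arm(commands=[[0,0,0,0],[0,0,0,0],[0,0,0,0],[0,0,0,0],[0,0,0,0],[0,0,0,0]], jaw=0.03, grip_force=30)

```text
t: 2.62
tcp_pos: [0.4613, 0.2899, 0.0171]
tool_rot: [0.556, -0.438, -0.555, -0.438]
force: [-0.1, 1.2, 5.7]
finger_gap: 0.502
```

```bash
python3 - <<'E'
from h import *
s,r=tool();print(s['t'],s['tcp_pos'],s['force'],s['finger_gap']);print(to([.4573,.2884,.012]))
sd=optics.snapshot("side")
cv2.imwrite("pics/a2.png",cv2.resize(sd[180:300,180:320],(700,600))[:,:,::-1])
E
```

```text
2.6167 [0.46132844 0.28990384 0.01705827] [-0.14302142  1.19689582  5.71182035] 0.5016245856993252
[ 0.00505196  0.00427602 -0.00051895]
```

View pics/a2.png

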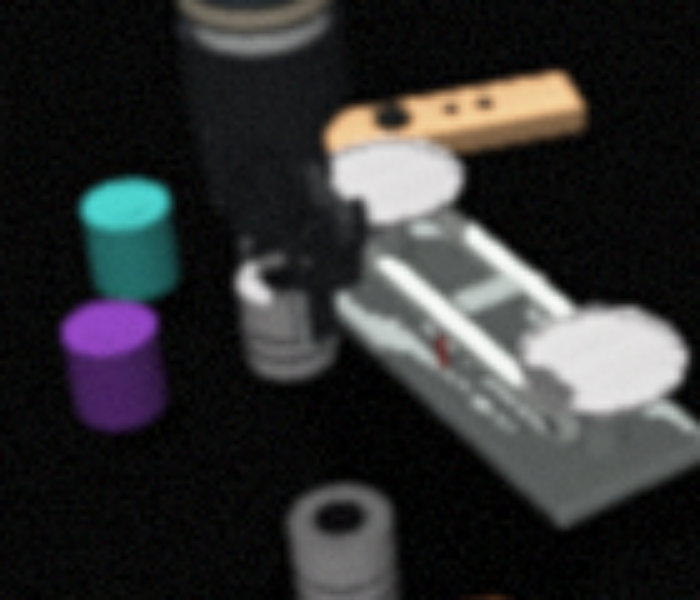

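```bash
python3 - <<'E'
from h import *
s,r=tool()
f=lambda p:((p-np.array([180,180]))*5).round()
c=s['tcp_pos']
for dx in (0,.019):
  for dz in(0,-.022,-.03): print(dx,dz,f(proj("side",c+r.apply([-dx,0,dz]))))
print(f(proj("side",[.4573,.2884,.046])),f(proj("side",[.4573,.2884,0])))
e=tri((217.8,289.9),(236.25,236));print(e, tri((306.4,304.2),(247.75,284.5)))
E
```

```text
0 0 [294. 318.]
0 -0.022 [316. 339.]
0 -0.03 [324. 347.]
0.019 0 [291. 288.]
0.019 -0.022 [313. 309.]
0.019 -0.03 [321. 316.]
[282. 275.] [290. 349.]
(array([0.45703382, 0.28912727, 0.04262654]), np.float64(0.0004724190614352977)) (array([0.43005434, 0.10343446, 0.04252159]), np.float64(0.0006932557256049684))
```

Request:
step_arm(commands=[[-0.01,0,0,0],[-0.025,0,0,0],[-0.05,0,0,0],[-0.075,0,0,0],[-0.1,0,0,0],[-0.11,0,0,0],[-0.11,0,0,0],[-0.11,0,0,0]])

```text
t: 3.33
tcp_pos: [0.461, 0.2898, 0.1272]
tool_rot: [0.556, -0.437, -0.555, -0.438]
force: [0.3, 0.5, -1.9]
finger_gap: 0.507
```

```bash
python3 - <<'E'
from h import *
s,r=tool();print(s['t'],s['tcp_pos'],s['force'],s['finger_gap'],s['ft_torque']);print(to([.530,.3315,.12]))
sd=optics.snapshot("side")
cv2.imwrite("pics/a3.png",cv2.resize(sd[140:260,180:320],(700,600))[:,:,::-1])
s,r=tool();print(s['tcp_pos'],s['force'])
E
```

```text
3.3333 [0.46098686 0.2898455  0.12723095] [ 0.30798827  0.5014229  -1.87416707] 0.5066479542053371 [ 0.02458999 -0.00436344  0.0242393 ]
[ 0.00737713 -0.07681394  0.02440071]
[0.46032012 0.28955003 0.12628767] [-0.1246639   0.51791226 -1.66057118]
```

View pics/a3.png

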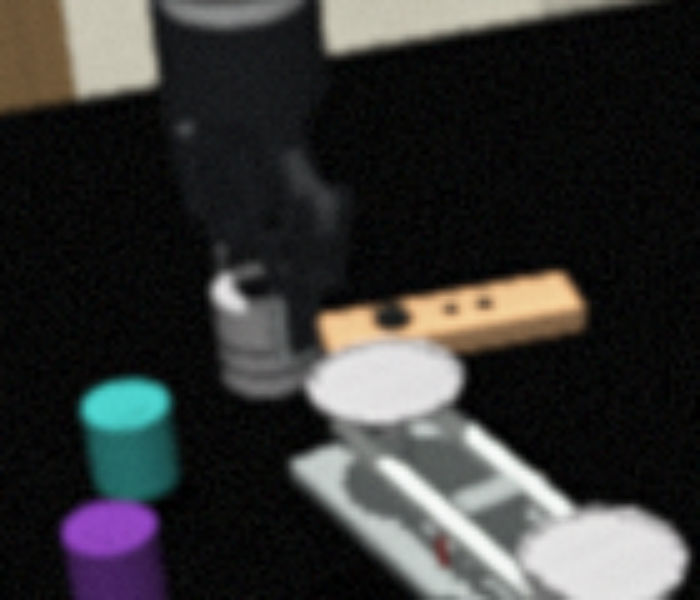

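Request:
step_arm(commands=[[0,-0.015,0.005,0],[0,-0.035,0.011,0],[0,-0.055,0.017,0],[0,-0.07,0.022,0],[0,-0.077,0.024,0],[0.005,-0.077,0.024,0],[0.01,-0.077,0.024,0],[0.01,-0.077,0.024,0]])

```text
t: 4.05
tcp_pos: [0.5268, 0.3296, 0.1137]
tool_rot: [-0.554, 0.44, 0.556, 0.435]
force: [-1.0, -0.6, -1.1]
finger_gap: 0.502
```

```bash
python3 - <<'E'
from h import *
s,r=tool();print(s['t'],s['tcp_pos'],s['force'],s['finger_gap'],s['ft_torque']);print(to([.530,.3315,.082]))
sd=optics.snapshot("side")
cv2.imwrite("pics/a4.png",cv2.resize(sd[140:260,180:320],(700,600))[:,:,::-1])
E
```

```text
4.05 [0.52675946 0.32962101 0.11371443] [-1.00056522 -0.56053833 -1.14603344] 0.5020304088680901 [ 0.0090888  -0.00673182 -0.02979294]
[ 0.03168748 -0.00380223  0.00113269]
```

View pics/a4.png

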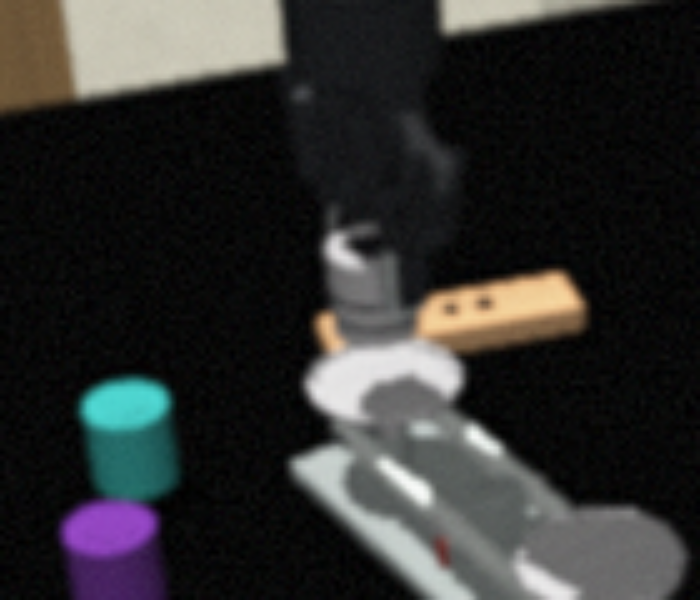

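Request:
step_arm(commands=[[0.003,-0.001,0.001,0],[0.01,-0.002,0.001,0],[0.018,-0.002,0.001,0],[0.024,-0.002,0.001,0],[0.028,-0.002,0.001,0],[0.028,-0.002,0.001,0],[0.028,-0.002,0.001,0]])

```text
t: 4.68
tcp_pos: [0.5285, 0.331, 0.086]
tool_rot: [-0.554, 0.44, 0.556, 0.436]
force: [0.4, 0.8, -1.0]
finger_gap: 0.505
```

Request:
step_arm(commands=[[0.002,0,0,0],[0.004,0,0,0],[0.006,0,0,0],[0.008,0,0,0],[0.008,0,0,0],[0.008,0,0,0]])

```text
t: 5.18
tcp_pos: [0.5284, 0.331, 0.0778]
tool_rot: [-0.554, 0.44, 0.556, 0.436]
force: [-0.3, -0.2, -1.2]
finger_gap: 0.501
```

```bash
python3 - <<'E'
from h import *
s,r=tool();print(s['t'],s['tcp_pos'],s['force'],s['finger_gap'],s['ft_torque']);print(to([.530,.3315,.082]))
sd=optics.snapshot("side")
cv2.imwrite("pics/a5.png",cv2.resize(sd[170:290,200:340],(700,600))[:,:,::-1])
E
```

```text
5.1833 [0.52835366 0.33097893 0.07783597] [-0.32294075 -0.19884421 -1.18099431] 0.5006540823026716 [-0.00078708 -0.06190959 -0.01498704]
[-0.00417554 -0.00169493  0.00011464]
```

View pics/a5.png

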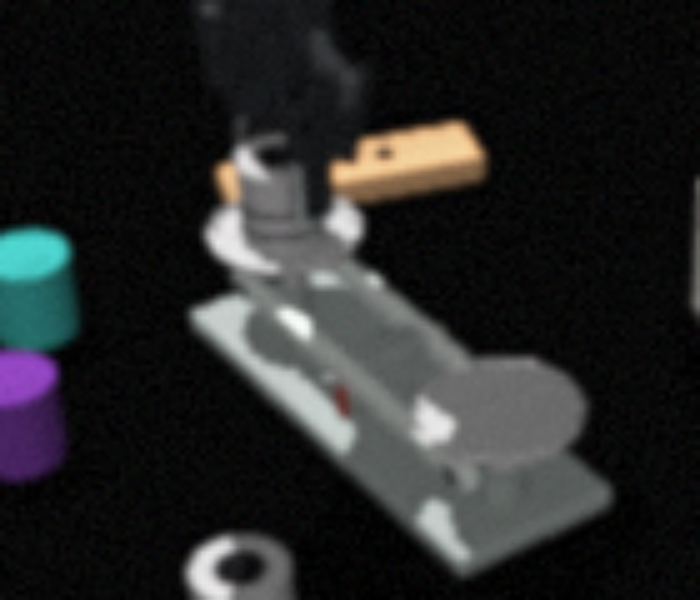

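Request:
step_arm(commands=[[0.001,0,0,0],[0.002,0,0,0],[0.003,0,0,0],[0.004,0,0,0],[0.005,0,0,0],[0.006,0,0,0],[0.006,0,0,0]])

```text
t: 5.82
tcp_pos: [0.5284, 0.331, 0.0717]
tool_rot: [-0.554, 0.44, 0.556, 0.436]
force: [-0.6, -0.2, -1.2]
finger_gap: 0.507
```

Request:
step_arm(commands=[[0.001,0,0,0],[0.002,0,0,0],[0.003,0,0,0],[0.004,0,0,0],[0.004,0,0,0]])

```text
t: 6.23
tcp_pos: [0.5283, 0.3309, 0.0675]
tool_rot: [-0.554, 0.44, 0.556, 0.436]
force: [0.0, 0.0, 0.1]
finger_gap: 0.508
```

```bash
python3 - <<'E'
from h import *
s,r=tool();print(s['t'],s['tcp_pos'],s['force'],s['finger_gap'],s['ft_torque'])
sd=optics.snapshot("side")
cv2.imwrite("pics/a6.png",cv2.resize(sd[170:290,200:340],(700,600))[:,:,::-1])
E
```

```text
6.2333 [0.52832607 0.33092767 0.06751582] [0.01992575 0.04842383 0.05876621] 0.5078695922268767 [ 0.05965752 -0.06392995  0.01477485]
```

View pics/a6.png

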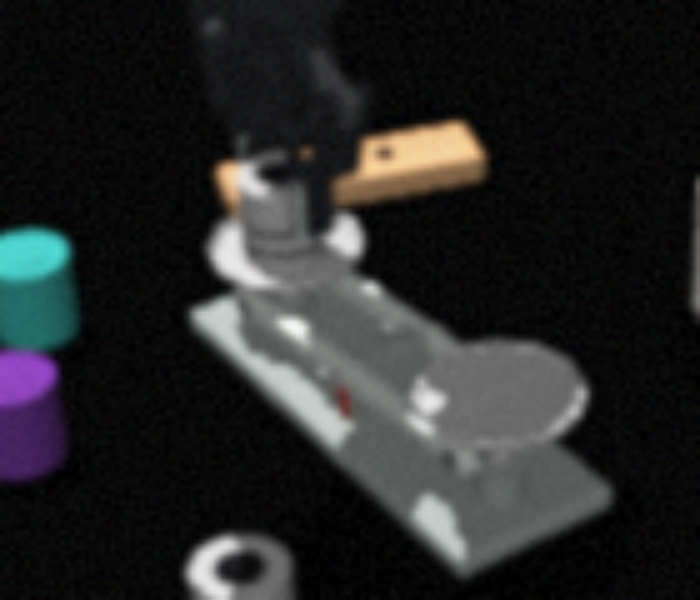

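Request:
step_arm(commands=[[0.001,0,0,0],[0.001,0,0,0],[0.001,0,0,0]])

```text
t: 6.53
tcp_pos: [0.5283, 0.3309, 0.0671]
tool_rot: [-0.554, 0.44, 0.556, 0.436]
force: [-2.5, -0.9, 3.6]
finger_gap: 0.506
```

Request:
step_arm(commands=[[0,0,0,0],[0,0,0,0],[0,0,0,0],[0,0,0,0],[0,0,0,0]], jaw=0.065)

```text
t: 6.95
tcp_pos: [0.5283, 0.3309, 0.0669]
tool_rot: [-0.554, 0.44, 0.556, 0.435]
force: [0.1, -1.1, 0.4]
finger_gap: 0.763
```

```bash
python3 - <<'E'
from h import *
s,r=tool();print(s['t'],s['tcp_pos'],s['force'],s['finger_gap'],s['ft_torque'])
sd=optics.snapshot("side")
cv2.imwrite("pics/a7.png",cv2.resize(sd[170:290,200:340],(700,600))[:,:,::-1])
E
```

```text
6.95 [0.52827191 0.330901   0.0669145 ] [ 0.08716549 -1.09195322  0.35974994] 0.7628613713211093 [-0.0166182   0.02702237 -0.00015998]
```

View pics/a7.png

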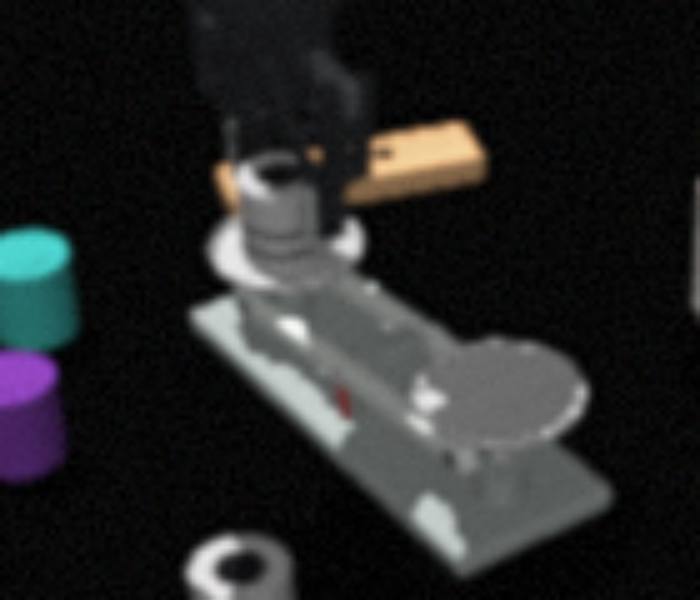

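Weight A is released on the left pan, which is down on its stop.

Request:
step_arm(commands=[[-0.015,0,0,0],[-0.035,0,0,0],[-0.06,0,0,0],[-0.085,0,0,0],[-0.1,0,0,0],[-0.1,0,0,0]])

```text
t: 7.5
tcp_pos: [0.5313, 0.3324, 0.1708]
tool_rot: [0.556, -0.438, -0.555, -0.438]
force: [0.2, 0.6, 0.1]
finger_gap: 0.762
```

```bash
python3 - <<'E'
from h import *
s,r=tool();print(s['t'],s['tcp_pos'],s['force']);print(to([.4302,.1033,.12]))
E
```

```text
7.5 [0.53131171 0.33235342 0.17084449] [0.23554429 0.56949806 0.12183673]
[ 0.05079426  0.15186086 -0.19907897]
```

Request:
step_arm(commands=[[0,0.015,-0.02,0],[0,0.038,-0.05,0],[0,0.062,-0.081,0],[0.0,0.086,-0.113,0],[0.01,0.11,-0.144,0],[0.02,0.134,-0.175,0],[0.03,0.147,-0.193,0],[0.03,0.152,-0.199,0]])

```text
t: 8.17
tcp_pos: [0.426, 0.101, 0.1387]
tool_rot: [-0.553, 0.44, 0.556, 0.437]
force: [-0.2, 0.1, -0.2]
finger_gap: 0.76
```

Request:
step_arm(commands=[[0,0,0,0],[0,0,0,0],[0,0,0,0]])

```text
t: 8.42
tcp_pos: [0.4269, 0.1017, 0.1387]
tool_rot: [-0.553, 0.44, 0.556, 0.437]
force: [0.3, 0.1, 0.3]
finger_gap: 0.765
```

```bash
python3 - <<'E'
from h import *
s,r=tool();print(s['t'],s['tcp_pos'],s['force']);print(to([.4302,.1033,.016]))
sd=optics.snapshot("side")
cv2.imwrite("pics/b0.png",cv2.resize(sd[170:320,170:345],(700,600))[:,:,::-1])
E
```

```text
8.4167 [0.42690039 0.10169391 0.13870283] [0.33549178 0.10017532 0.33828081]
[ 0.12268392 -0.00419458  0.0007159 ]
```

View pics/b0.png

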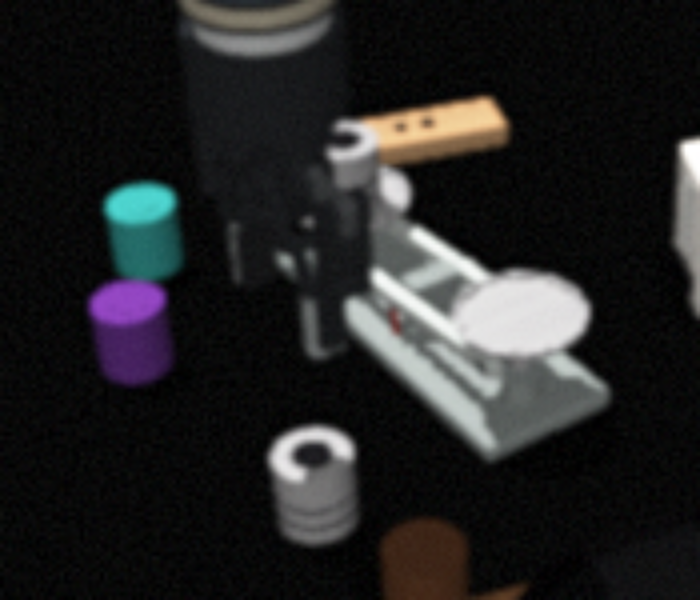

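Request:
step_arm(commands=[[0.01,-0.002,0,0],[0.03,-0.004,0,0],[0.055,-0.004,0,0],[0.08,-0.004,0,0],[0.1,-0.004,0,0],[0.114,-0.004,0,0],[0.12,-0.004,0,0],[0.12,-0.004,0,0]])

```text
t: 9.13
tcp_pos: [0.4306, 0.1036, 0.0178]
tool_rot: [-0.554, 0.439, 0.557, 0.436]
force: [0.1, -0.0, 1.0]
finger_gap: 0.761
```

Request:
step_arm(commands=[[0,0,0,0],[0,0,0,0],[0,0,0,0]])

```text
t: 9.38
tcp_pos: [0.4315, 0.1038, 0.0186]
tool_rot: [-0.554, 0.439, 0.556, 0.437]
force: [0.3, -0.2, 0.4]
finger_gap: 0.758
```

```bash
python3 - <<'E'
from h import *
s,r=tool();print(s['t'],s['tcp_pos'],s['force']);print(to([.4302,.1033,.016]))
E
```

```text
9.3833 [0.43146763 0.10382497 0.01860109] [ 0.33324644 -0.20324735  0.39361623]
[ 0.00260577  0.00134604 -0.00021516]
```

Request:
step_arm(commands=[[0.002,0.001,0,0],[0.002,0.001,0,0]])

```text
t: 9.55
tcp_pos: [0.4307, 0.1036, 0.0171]
tool_rot: [-0.555, 0.438, 0.556, 0.437]
force: [-0.2, 0.2, 0.3]
finger_gap: 0.762
```

Request:
step_arm(commands=[[0,0,0,0],[0,0,0,0],[0,0,0,0],[0,0,0,0],[0,0,0,0]], jaw=0.03)

```text
t: 9.97
tcp_pos: [0.4308, 0.1037, 0.0177]
tool_rot: [-0.555, 0.438, 0.556, 0.437]
force: [-1.1, 1.8, 5.1]
finger_gap: 0.503
```

Request:
step_arm(commands=[[-0.01,0,0,0],[-0.025,0,0,0],[-0.05,0,0,0],[-0.075,0,0,0],[-0.095,0,0,0],[-0.105,0,0,0],[-0.105,0,0,0],[-0.105,0,0,0]])

```text
t: 10.63
tcp_pos: [0.4309, 0.1037, 0.1229]
tool_rot: [-0.555, 0.438, 0.555, 0.437]
force: [1.2, -0.4, -2.1]
finger_gap: 0.504
```

```bash
python3 - <<'E'
from h import *
s,r=tool();print(s['t'],s['tcp_pos'],s['force']);print(to([.570,.1450,.12]))
sd=optics.snapshot("side")
cv2.imwrite("pics/b1.png",cv2.resize(sd[170:320,170:345],(700,600))[:,:,::-1])
E
```

```text
10.6333 [0.43089632 0.10366939 0.12285251] [ 1.24384965 -0.41833518 -2.08434728]
[ 0.00271605 -0.14491057  0.0077292 ]
```

View pics/b1.png

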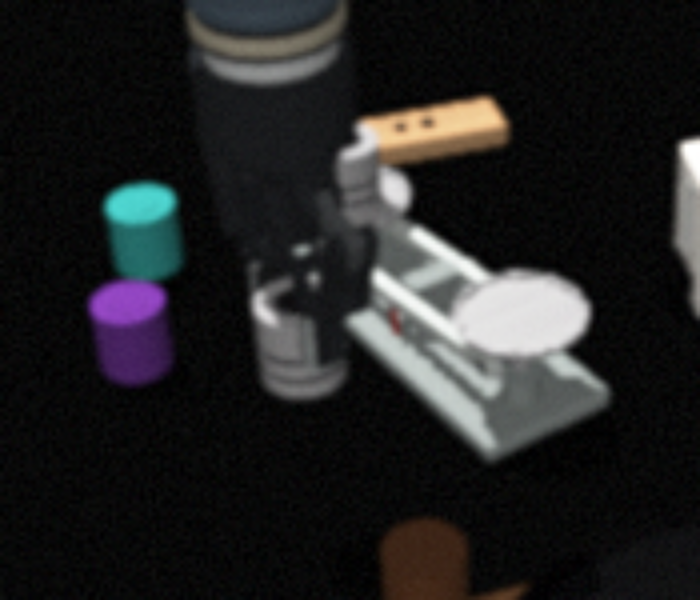

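Request:
step_arm(commands=[[0,-0.015,0.001,0],[0,-0.038,0.002,0],[0,-0.062,0.003,0],[0,-0.086,0.005,0],[0,-0.11,0.006,0],[0,-0.13,0.007,0],[0,-0.141,0.008,0],[0,-0.145,0.008,0]])

```text
t: 11.35
tcp_pos: [0.5708, 0.1456, 0.1198]
tool_rot: [-0.554, 0.439, 0.556, 0.437]
force: [0.4, -0.2, -2.6]
finger_gap: 0.506
```

Request:
step_arm(commands=[[0,-0.001,0,0],[0,-0.001,0,0],[0,-0.001,0,0]])

```text
t: 11.6
tcp_pos: [0.5699, 0.1456, 0.1187]
tool_rot: [-0.553, 0.44, 0.557, 0.436]
force: [-0.3, 1.1, -2.3]
finger_gap: 0.5
```

```bash
python3 - <<'E'
from h import *
s,r=tool();print(s['t'],s['tcp_pos'],s['force']);print(to([.570,.1450,.092]))
sd=optics.snapshot("side")
cv2.imwrite("pics/b2.png",cv2.resize(sd[170:320,200:375],(700,600))[:,:,::-1])
E
```

```text
11.6 [0.56991675 0.14556281 0.11867175] [-0.33512502  1.11414657 -2.28680325]
[ 0.02667083 -0.0001425  -0.00059349]
```

View pics/b2.png

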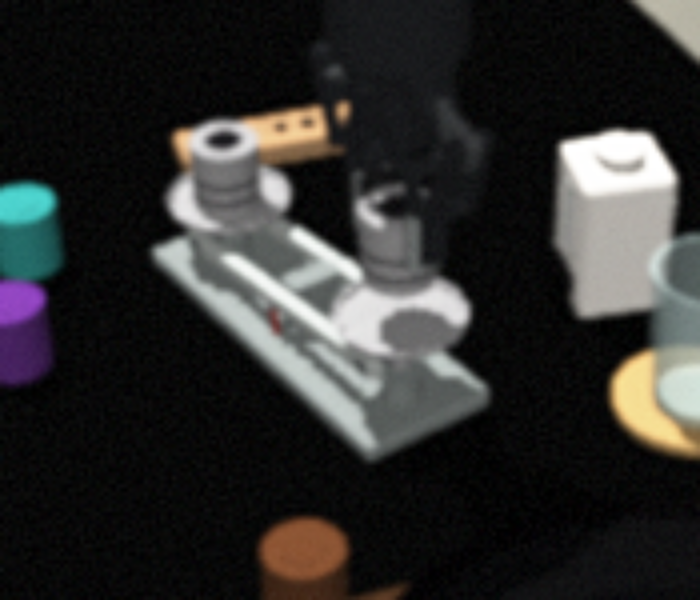

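Request:
step_arm(commands=[[0.004,0,0,0],[0.012,0,0,0],[0.02,0,0,0],[0.025,0,0,0],[0.027,0,0,0],[0.027,0,0,0],[0.027,0,0,0]])

```text
t: 12.23
tcp_pos: [0.5699, 0.1456, 0.0918]
tool_rot: [-0.554, 0.439, 0.557, 0.436]
force: [-0.8, -0.3, -2.3]
finger_gap: 0.505
```

Request:
step_arm(commands=[[0.001,0,0,0],[0.002,0,0,0],[0.003,0,0,0],[0.004,0,0,0],[0.004,0,0,0]])

```text
t: 12.65
tcp_pos: [0.5699, 0.1455, 0.0878]
tool_rot: [-0.554, 0.439, 0.557, 0.436]
force: [-0.0, -0.3, -1.9]
finger_gap: 0.505
```

```bash
python3 - <<'E'
from h import *
s,r=tool();print(s['t'],s['tcp_pos'],s['force'])
sd=optics.snapshot("side")
cv2.imwrite("pics/b3.png",cv2.resize(sd[170:320,200:375],(700,600))[:,:,::-1])
E
```

```text
12.65 [0.56993728 0.14554421 0.08779547] [-0.04336151 -0.28372568 -1.88063376]
```

View pics/b3.png

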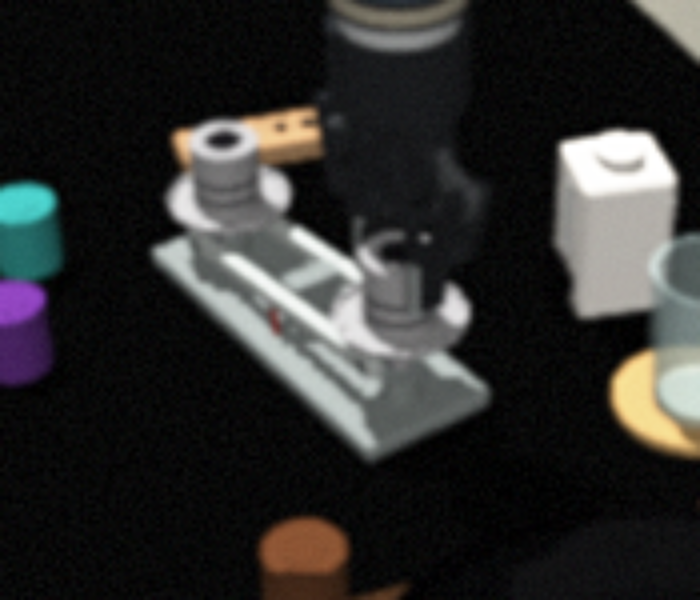

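Request:
step_arm(commands=[[0.001,0,0,0],[0.0025,0,0,0],[0.004,0,0,0],[0.0055,0,0,0],[0.007,0,0,0],[0.008,0,0,0],[0.008,0,0,0]])

```text
t: 13.28
tcp_pos: [0.5699, 0.1456, 0.0796]
tool_rot: [-0.554, 0.439, 0.557, 0.436]
force: [-0.2, -0.4, -1.4]
finger_gap: 0.501
```

Request:
step_arm(commands=[[0.0015,0,0,0],[0.003,0,0,0],[0.0045,0,0,0],[0.006,0,0,0],[0.0075,0,0,0],[0.009,0,0,0],[0.01,0,0,0],[0.01,0,0,0]])

```text
t: 13.95
tcp_pos: [0.5699, 0.1456, 0.0693]
tool_rot: [-0.554, 0.439, 0.557, 0.436]
force: [0.4, -0.6, -0.8]
finger_gap: 0.506
```

```bash
python3 - <<'E'
from h import *
s,r=tool();print(s['t'],s['tcp_pos'],s['force'])
sd=optics.snapshot("side")
cv2.imwrite("pics/b4.png",cv2.resize(sd[170:320,200:375],(700,600))[:,:,::-1])
E
```

```text
13.95 [0.56993423 0.14555529 0.06933567] [ 0.41898318 -0.63950381 -0.80027832]
```

View pics/b4.png

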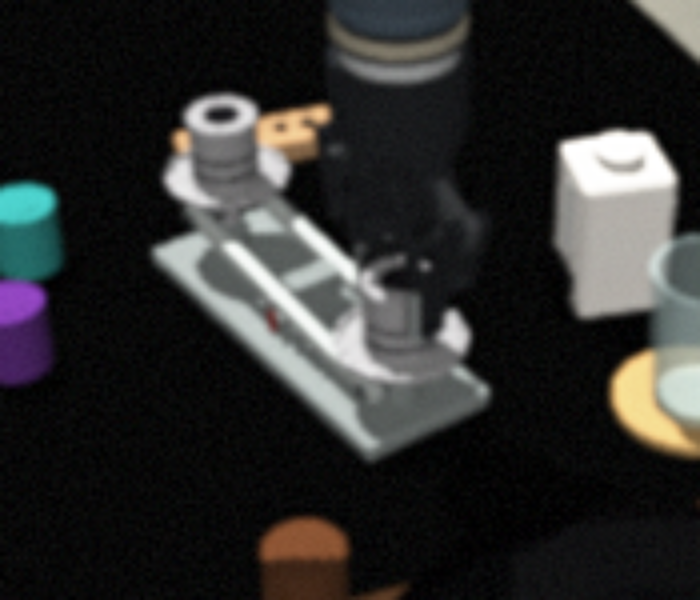

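Right pan is nearly on its stop. Ease down 1 mm more and release.

Request:
step_arm(commands=[[0.001,0,0,0],[0.0015,0,0,0],[0.0015,0,0,0]])

```text
t: 14.25
tcp_pos: [0.5699, 0.1456, 0.0679]
tool_rot: [-0.554, 0.439, 0.557, 0.436]
force: [-1.2, 0.0, -1.1]
finger_gap: 0.502
```

Request:
step_arm(commands=[[0,0,0,0],[0,0,0,0],[0,0,0,0],[0,0,0,0],[0,0,0,0],[0,0,0,0]], jaw=0.065)

```text
t: 14.75
tcp_pos: [0.57, 0.1456, 0.0679]
tool_rot: [-0.554, 0.439, 0.557, 0.436]
force: [0.3, -0.3, 0.6]
finger_gap: 0.763
```

Request:
step_arm(commands=[[0,0,0,0],[-0.015,0,0,0],[-0.035,0,0,0],[-0.06,0,0,0],[-0.085,0,0,0],[-0.1,0,0,0],[-0.1,0,0,0],[-0.1,0,0,0]])

```text
t: 15.42
tcp_pos: [0.571, 0.1457, 0.1686]
tool_rot: [-0.554, 0.439, 0.556, 0.437]
force: [0.0, 0.1, -0.6]
finger_gap: 0.76
```

```bash
python3 - <<'E'
from h import *
s,r=tool();print(s['t'],s['tcp_pos'],s['force'])
sd=optics.snapshot("side")
cv2.imwrite("pics/b5.png",cv2.resize(sd[170:320,200:375],(700,600))[:,:,::-1])
E
```

```text
15.4167 [0.57103381 0.14565717 0.16862517] [ 0.03030903  0.08622106 -0.56828108]
```

View pics/b5.png

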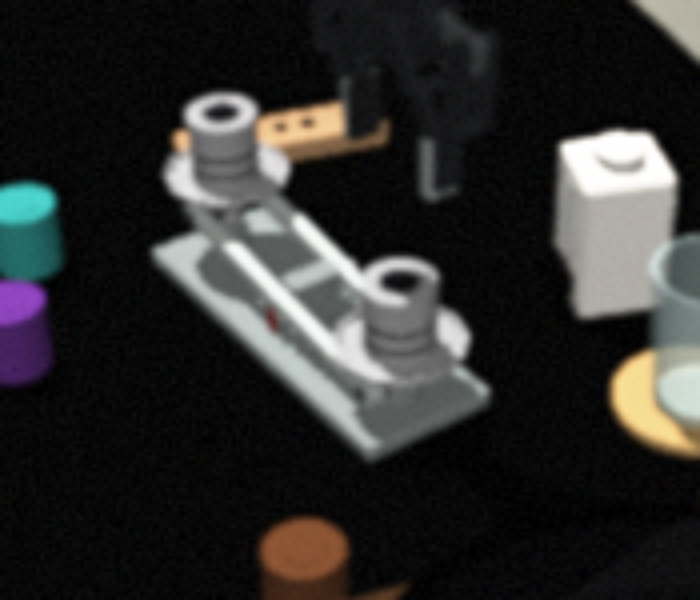

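B's pan (right) is fully down more than 1 s after release, and the left pan with A is up. B is heavier, which agrees with the wrist force. Regrasping B.

Request:
step_arm(commands=[[0.015,0.001,0,0],[0.035,0.001,0,0],[0.06,0.001,0,0],[0.08,0.001,0,0],[0.094,0.001,0,0],[0.1,0.001,0,0],[0.1,0.001,0,0],[0.1,0.001,0,0]])

```text
t: 16.13
tcp_pos: [0.568, 0.1452, 0.0667]
tool_rot: [-0.553, 0.44, 0.558, 0.436]
force: [1.0, 0.4, 0.4]
finger_gap: 0.761
```

Request:
step_arm(commands=[[0,0,0,0],[0,0,0,0]])

```text
t: 16.3
tcp_pos: [0.5685, 0.1453, 0.0675]
tool_rot: [-0.553, 0.44, 0.557, 0.436]
force: [0.1, 0.2, -0.2]
finger_gap: 0.759
```

```bash
python3 - <<'E'
from h import *
s,r=tool();print(s['t'],s['tcp_pos'],s['force']);print(to([.5695,.1454,.0672]))
E
```

```text
16.3 [0.5685433  0.14527222 0.06746569] [ 0.09168737  0.18948431 -0.23237629]
[ 2.58489096e-04 -9.62042963e-04 -9.92032126e-05]
```

Request:
step_arm(commands=[[0,-0.001,0,0],[0,-0.001,0,0],[0,-0.001,0,0],[0,-0.001,0,0],[0,-0.001,0,0],[0,-0.001,0,0]], jaw=0.03)

```text
t: 16.8
tcp_pos: [0.5705, 0.1457, 0.0686]
tool_rot: [-0.554, 0.439, 0.557, 0.437]
force: [0.3, 1.1, 5.7]
finger_gap: 0.503
```

```bash
python3 - <<'E'
from h import *
s,r=tool();print(s['t'],s['tcp_pos'],s['force'],s['finger_gap'])
E
```

```text
16.8 [0.57046376 0.14574339 0.06862584] [0.31228414 1.05643804 5.72143194] 0.5031335865345689
```

Request:
step_arm(commands=[[-0.001,0,0,0],[-0.003,0,0,0],[-0.005,0,0,0],[-0.007,0,0,0],[-0.009,0,0,0],[-0.011,0,0,0],[-0.013,0,0,0],[-0.015,0,0,0]])

```text
t: 17.47
tcp_pos: [0.5703, 0.1457, 0.0836]
tool_rot: [-0.554, 0.439, 0.557, 0.436]
force: [-0.3, 0.2, -2.3]
finger_gap: 0.501
```

Request:
step_arm(commands=[[-0.002,0,0,0],[-0.004,0,0,0],[-0.006,0,0,0],[-0.008,0,0,0],[-0.01,0,0,0],[-0.012,0,0,0],[-0.014,0,0,0],[-0.014,0,0,0]])

```text
t: 18.13
tcp_pos: [0.5706, 0.1457, 0.0981]
tool_rot: [-0.554, 0.439, 0.556, 0.437]
force: [-0.7, 0.5, -2.4]
finger_gap: 0.503
```

```bash
python3 - <<'E'
from h import *
s,r=tool();print(s['t'],s['tcp_pos'],s['force'],s['finger_gap'])
sd=optics.snapshot("side")
cv2.imwrite("pics/c0.png",cv2.resize(sd[170:320,200:375],(700,600))[:,:,::-1])
E
```

```text
18.1333 [0.5706346  0.14573096 0.0981115 ] [-0.66132769  0.45434351 -2.38110625] 0.5031237553523339
```

View pics/c0.png

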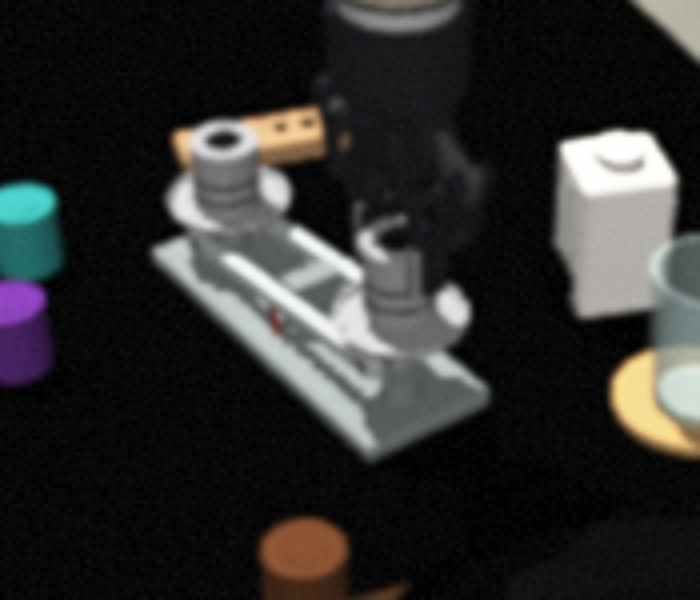

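Request:
step_arm(commands=[[-0.01,0,0,0],[-0.025,0,0,0],[-0.045,0,0,0],[-0.065,0,0,0],[-0.078,0,0,0],[-0.085,0,0,0],[-0.085,0,0,0]])

```text
t: 18.77
tcp_pos: [0.5721, 0.1459, 0.1852]
tool_rot: [-0.555, 0.438, 0.555, 0.438]
force: [-0.2, 0.8, -2.6]
finger_gap: 0.502
```

```bash
python3 - <<'E'
from h import *
s,r=tool();print(s['t'],s['tcp_pos'],s['force'],s['finger_gap'],s['q']);print(to([.55,-.22,.185]))
E
```

```text
18.7667 [0.57211575 0.14586199 0.185164  ] [-0.20848814  0.79802345 -2.56575102] 0.5020000992738971 [ 6.05415419e-02  5.37254787e-01  1.56723472e+00 -8.15989232e-05
  1.03783383e+00 -1.74575923e+00]
[ 2.21872678e-04  1.06887556e-01 -3.50598249e-01]
```

Request:
step_arm(commands=[[0,0.004,-0.012,0],[0,0.011,-0.037,0],[0,0.02,-0.065,0],[0,0.029,-0.094,0],[0,0.038,-0.124,0],[0,0.046,-0.152,0],[0,0.052,-0.171,0],[0,0.055,-0.18,0]])

```text
t: 19.43
tcp_pos: [0.5595, -0.0455, 0.184]
tool_rot: [-0.554, 0.44, 0.555, 0.438]
force: [-0.0, 0.3, -2.6]
finger_gap: 0.502
```

```bash
python3 - <<'E'
from h import *
s,r=tool();print(s['t'],s['tcp_pos'],s['force'],s['finger_gap']);print(to([.55,-.22,.175]))
E
```

```text
19.4333 [ 0.55954328 -0.04545091  0.18402337] [-0.03989142  0.29018777 -2.56102461] 0.5017378407809271
[ 0.00916301  0.04946005 -0.16765925]
```

Request:
step_arm(commands=[[0.001,0.005,-0.015,0],[0.002,0.012,-0.04,0],[0.004,0.02,-0.068,0],[0.006,0.029,-0.098,0],[0.008,0.038,-0.128,0],[0.009,0.045,-0.152,0],[0.009,0.048,-0.163,0],[0.009,0.0495,-0.1675,0]])

```text
t: 20.1
tcp_pos: [0.5494, -0.2214, 0.1744]
tool_rot: [-0.553, 0.44, 0.555, 0.438]
force: [-0.4, 0.3, -2.1]
finger_gap: 0.505
```

Request:
step_arm(commands=[[0,0,0,0],[0,0,0,0],[0,0,0,0]])

```text
t: 20.35
tcp_pos: [0.5491, -0.2197, 0.1741]
tool_rot: [-0.553, 0.44, 0.556, 0.438]
force: [0.3, -0.3, -1.8]
finger_gap: 0.5
```

```bash
python3 - <<'E'
from h import *
s,r=tool();print(s['t'],s['tcp_pos'],s['force'],s['finger_gap']);print(to([.55,-.22,.142]),r.as_matrix().round(4))
sd=optics.snapshot("side")
cv2.imwrite("pics/d0.png",cv2.resize(sd[260:410,285:460],(700,600),interpolation=cv2.INTER_CUBIC)[:,:,::-1])
t=optics.snapshot("top");cv2.imwrite("pics/d0t.png",t[:,:,::-1])
E
```

```text
20.35 [ 0.54914465 -0.21970745  0.17413402] [ 0.33409105 -0.32627453 -1.82724001] 0.4999369532628013
[ 0.03212891 -0.00091296 -0.00055845] [[-0.005  -0.9733 -0.2293]
 [ 0.0013 -0.2293  0.9733]
 [-1.      0.0046  0.0024]]
```

View pics/d0.png

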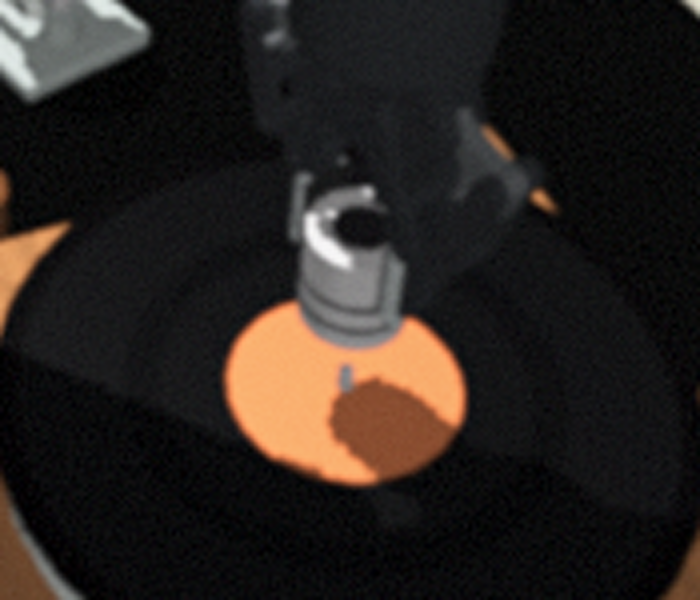

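```bash
python3 - <<'E'
from h import *
s,r=tool()
f=lambda p:((p-np.array([285,260]))*4).round(1)
c=s['tcp_pos'];B=c+np.array([0,0,-.0186]);T=B+[0,0,.046]
o=P['side']['origin'];d=(B-o)[:2];d/=np.linalg.norm(d);n=np.array([d[1],-d[0],0])*.022
for X in(B,T): print(f(proj("side",X)),f(proj("side",X+n)),f(proj("side",X-n)))
for sp in([.5497,-.2198],[.5505,-.2203],[.5493,-.2191]):
  print('sp',f(proj("side",sp+[.118])),f(proj("side",sp+[.106])),proj("top",sp+[.118]))
im=cv2.imread("pics/d0.png").max(2)
print('n',n)
for y in (270,285,300,320): print(y, im[y,280:320:4],im[y,388:424:4])
E
```

```text
[353.4 304.6] [408.5 313.2] [298.8 296. ]
[364.2 223.7] [421.6 232.3] [307.3 215.2]
sp [345.6 366.1] [343.1 385. ] [469.67444875 246.8732104 ]
sp [347.9 366.4] [345.4 385.2] [469.92020876 246.47545444]
sp [344.  365.2] [341.5 384.1] [469.32672407 247.06862335]
n [ 0.01803818 -0.0125946   0.        ]
270 [ 22  21  23  23  34  65 102 123 121 119] [100 120 128 116  77  38  26  25  29]
285 [ 17  20  22  30  52  84  93  99 108 116] [115 124 117  92  52  31  29  29  30]
300 [ 37  55  78 103 108  93  98 112 112 102] [120 124 106  69  33  24  27  31  33]
320 [250 250 250 251 250 229 174 121  99  86] [122 124 120 119 160 202 201 158  96]
```

View pics/d0t.png

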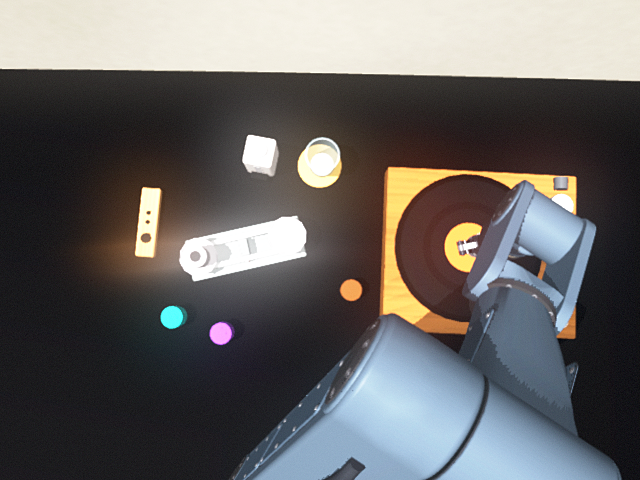

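```bash
python3 - <<'E'
from h import *
print(to([.551,-.2197,.140]))
E
```

```text
[ 0.03441527 -0.00172661 -0.00025327]
```

Request:
step_arm(commands=[[0.005,-0.002,0,0],[0.015,-0.002,0,0],[0.024,-0.002,0,0],[0.031,-0.002,0,0],[0.034,-0.002,0,0],[0.034,-0.002,0,0],[0.034,-0.002,0,0]])

```text
t: 21.03
tcp_pos: [0.5511, -0.2194, 0.1399]
tool_rot: [-0.553, 0.44, 0.556, 0.438]
force: [-0.1, 0.0, -2.6]
finger_gap: 0.503
```

```bash
python3 - <<'E'
from h import *
s,r=tool();print(s['t'],s['tcp_pos'],s['force'],s['finger_gap']);print(to([.551,-.2197,.137]))
sd=optics.snapshot("side")
cv2.imwrite("pics/d1.png",cv2.resize(sd[260:410,285:460],(700,600),interpolation=cv2.INTER_CUBIC)[:,:,::-1])
E
```

```text
21.0333 [ 0.55109826 -0.21938552  0.13988855] [-1.00624659e-01  5.64495516e-04 -2.63097331e+00] 0.5028875427127047
[ 0.00288868  0.00015417 -0.00028989]
```

View pics/d1.png

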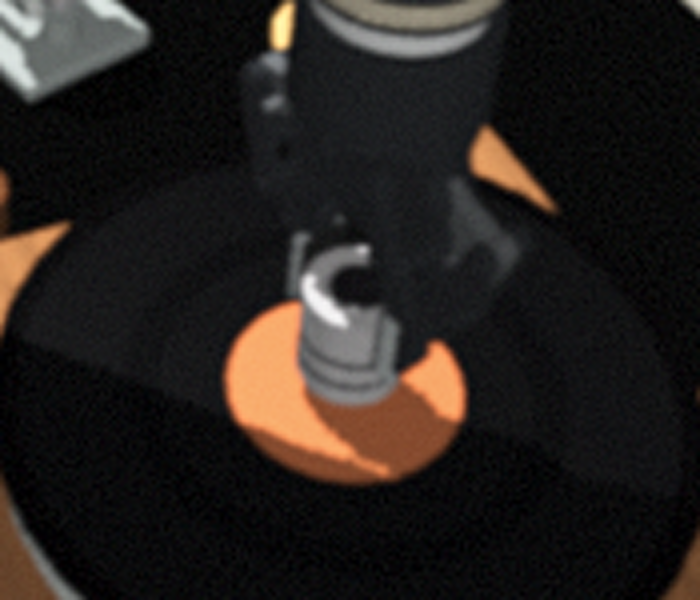

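Weight is about 3 mm over the tip. Lowering in small steps and watching the force.

Request:
step_arm(commands=[[0.001,0,0,0],[0.002,0,0,0],[0.003,0,0,0],[0.003,0,0,0]])

```text
t: 21.42
tcp_pos: [0.5513, -0.2196, 0.1373]
tool_rot: [-0.553, 0.44, 0.556, 0.438]
force: [0.1, -1.0, -2.0]
finger_gap: 0.502
```

Request:
step_arm(commands=[[0.0005,0,0,0],[0.001,0,0,0],[0.001,0,0,0]])

```text
t: 21.67
tcp_pos: [0.5512, -0.2196, 0.1363]
tool_rot: [-0.553, 0.44, 0.556, 0.438]
force: [0.2, 0.3, -1.7]
finger_gap: 0.5
```

Request:
step_arm(commands=[[0.0005,0,0,0],[0.001,0,0,0],[0.001,0,0,0]])

```text
t: 21.92
tcp_pos: [0.5512, -0.2195, 0.1352]
tool_rot: [-0.553, 0.44, 0.556, 0.438]
force: [-0.3, 0.1, -2.4]
finger_gap: 0.501
```

Request:
step_arm(commands=[[0.0005,0,0,0],[0.001,0,0,0],[0.001,0,0,0]])

```text
t: 22.17
tcp_pos: [0.5511, -0.2195, 0.1341]
tool_rot: [-0.553, 0.44, 0.556, 0.438]
force: [-0.6, 0.3, -1.6]
finger_gap: 0.503
```

Request:
step_arm(commands=[[0.0005,0,0,0],[0.001,0,0,0],[0.001,0,0,0]])

```text
t: 22.42
tcp_pos: [0.551, -0.2194, 0.1329]
tool_rot: [-0.553, 0.44, 0.556, 0.438]
force: [0.2, 1.2, -2.5]
finger_gap: 0.501
```

Request:
step_arm(commands=[[0.0005,0,0,0],[0.001,0,0,0],[0.001,0,0,0]])

```text
t: 22.67
tcp_pos: [0.551, -0.2194, 0.1318]
tool_rot: [-0.553, 0.44, 0.556, 0.438]
force: [-0.6, 0.2, -3.0]
finger_gap: 0.504
```

Request:
step_arm(commands=[[0.0005,0,0,0],[0.001,0,0,0],[0.0015,0,0,0],[0.002,0,0,0],[0.002,0,0,0]])

```text
t: 23.08
tcp_pos: [0.5508, -0.2193, 0.1297]
tool_rot: [-0.553, 0.44, 0.556, 0.438]
force: [-0.5, 0.2, -1.9]
finger_gap: 0.503
```

Request:
step_arm(commands=[[0.0005,0,0,0],[0.001,0,0,0],[0.0015,0,0,0],[0.002,0,0,0],[0.002,0,0,0]])

```text
t: 23.5
tcp_pos: [0.5508, -0.2193, 0.1275]
tool_rot: [-0.553, 0.44, 0.556, 0.438]
force: [-0.1, 0.6, -2.6]
finger_gap: 0.502
```

```bash
python3 - <<'E'
from h import *
s,r=tool();print(s['t'],s['tcp_pos'],s['force'],s['ft_torque'])
sd=optics.snapshot("side")
cv2.imwrite("pics/d2.png",cv2.resize(sd[260:410,285:460],(700,600),interpolation=cv2.INTER_CUBIC)[:,:,::-1])
E
```

```text
23.5 [ 0.55075552 -0.21929299  0.12753056] [-0.08538044  0.55675597 -2.64984612] [0.01555794 0.00565886 0.02939299]
```

View pics/d2.png

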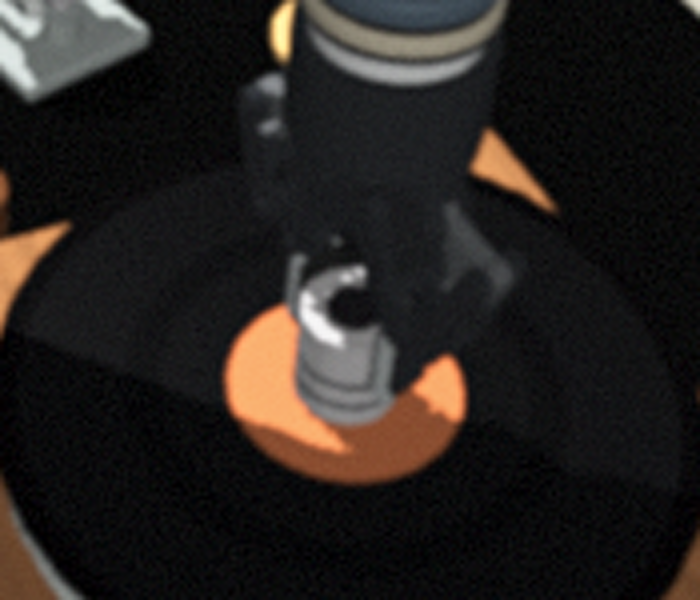

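Request:
step_arm(commands=[[0.0005,0,0,0],[0.001,0,0,0],[0.0015,0,0,0],[0.0015,0,0,0]])

```text
t: 23.88
tcp_pos: [0.5507, -0.2193, 0.126]
tool_rot: [-0.553, 0.44, 0.556, 0.438]
force: [-0.3, 0.1, -2.4]
finger_gap: 0.505
```

Request:
step_arm(commands=[[0.0005,0,0,0],[0.001,0,0,0],[0.001,0,0,0]])

```text
t: 24.13
tcp_pos: [0.5506, -0.2192, 0.1248]
tool_rot: [-0.552, 0.44, 0.556, 0.438]
force: [0.3, -0.6, -2.3]
finger_gap: 0.507
```

Request:
step_arm(commands=[[0.0005,0,0,0],[0.0005,0,0,0]])

```text
t: 24.3
tcp_pos: [0.5507, -0.2193, 0.1247]
tool_rot: [-0.553, 0.44, 0.556, 0.438]
force: [-1.1, 0.1, 1.0]
finger_gap: 0.501
```

Contact with the record comes at the predicted height (TCP z 0.1247). Releasing.

Request:
step_arm(commands=[[0,0,0,0],[0,0,0,0],[0,0,0,0],[0,0,0,0],[0,0,0,0],[0,0,0,0]], jaw=0.065)

```text
t: 24.8
tcp_pos: [0.5508, -0.2193, 0.1247]
tool_rot: [-0.553, 0.44, 0.556, 0.438]
force: [-0.1, 0.8, -0.4]
finger_gap: 0.759
```

Request:
step_arm(commands=[[-0.01,0,0,0],[-0.03,0,0,0],[-0.055,0,0,0],[-0.08,0,0,0],[-0.105,0,0,0],[-0.12,0,0,0],[-0.125,0,0,0],[-0.125,0,0,0]])

```text
t: 25.47
tcp_pos: [0.5522, -0.2199, 0.2519]
tool_rot: [-0.554, 0.44, 0.555, 0.438]
force: [0.7, -0.1, -0.6]
finger_gap: 0.763
```

```bash
python3 - <<'E'
from h import *
s,r=tool();print(s['t'],s['tcp_pos'],s['force'])
sd=optics.snapshot("side")
cv2.imwrite("pics/d3.png",cv2.resize(sd[190:430,190:480],(725,600),interpolation=cv2.INTER_CUBIC)[:,:,::-1])
f=lambda p:((p-np.array([190,190]))*2.5).round(1)
for z in(.106,.152):print(f(proj("side",[.5497,-.2196,z])))
E
```

```text
25.4667 [ 0.55223205 -0.21990804  0.25185659] [ 0.68659942 -0.07365761 -0.64026524]
[451.8 415.4]
[458. 369.]
```

View pics/d3.png

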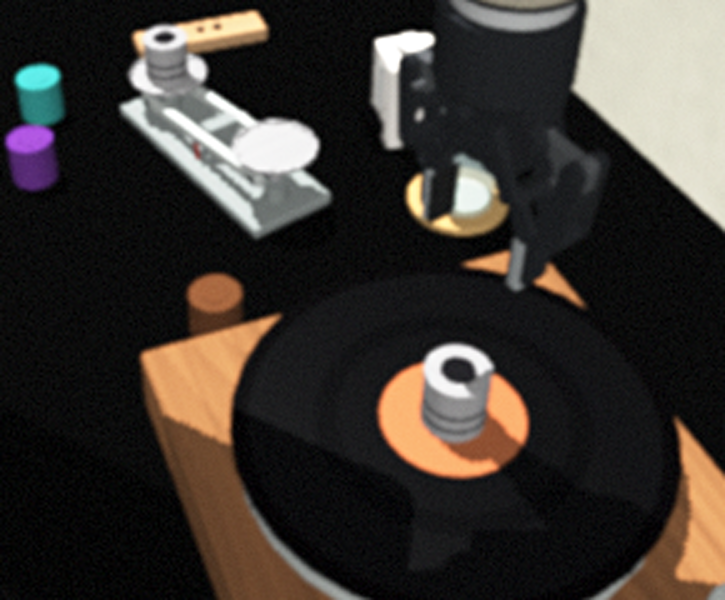

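Request:
step_arm(commands=[[0,0,0,0],[0,0,0,0],[0,0,0,0],[0,0,0,0],[0,0,0,0],[0,0,0,0]])

```text
t: 26.02
tcp_pos: [0.5513, -0.2194, 0.2498]
tool_rot: [-0.553, 0.44, 0.556, 0.438]
force: [0.6, 0.9, -0.1]
finger_gap: 0.766
```

```bash
python3 - <<'E'
from h import *
s,r=tool();print(s['t'],s['tcp_pos'],s['qd'].round(3));print(manip.sign_off())
E
```

```text
26.0167 [ 0.55131805 -0.21935123  0.24977013] [ 0.001 -0.004 -0.003 -0.    -0.001 -0.001]
the job is handed in; nothing more can be done
None
```

The heavier record weight is over the spindle, down flat on the record, and the lighter one is still on its pan. I handed the job in at about 26 s; it gave no verdict.

- **Weighing:** I set both weights on the pans and let go of each. The one on the right pan sank fully and stayed down for over a second. The wrist force while carrying agreed: it read roughly 1 N heavier than the other.
- **Placing:** I regrasped the heavier weight and lowered it over the spindle in steps of 1.5 mm or less. The bore slid over without any touch on the tip, so no search was needed. It met the record at the height I expected (tool tip at 0.1247 m) with about 3 N of contact.
- **Last checks:** The final side picture shows the weight upright on the label, with its top within about 1 pixel of where it should be. The lighter weight is on the lowered left pan. The look-alikes, tumbler, dispenser and remote were left alone, and the gripper is clear and still.

No check failed. The two cameras differed by up to 1.5 mm on the spindle's position, so I used a value between them.

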